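# Hang the sample tray on the sampling unit

### The arm

A 6-joint arm with a two-finger parallel gripper is mounted at the origin on the work surface. World frame = base frame: x ahead of the robot, y to its left, z up, the work surface at z = 0. Lengths are in m, angles in degrees, forces in N, time in s.
With the tool pointing down it reaches from about 0.325 to 0.85 m from the base axis. Payload 4.4 kg.
Tool frame: the origin (TCP) lies midway between the tips of the shut fingers; the grasp point (between the pads) lies 19 mm behind it; z points along the fingers, y is the line along which they close (so a half turn about z gives the same grasp; the last joint's range is limited). The gripper opens to 94 mm and grips with 3 to 60 N. Pads are 16 mm wide; open, the fingers measure 119 mm over their backs; the gripper's body (75 mm by 177 mm) begins 78 mm behind the grasp point.
Start: joints at [-81.618, 11.837, 88.321, -0, 79.842, -8.623], TCP at [0.168, -0.55, 0.205] pointing down, gripper open.
Joint ranges: [-156.59, 156.59], [-49.26, 127.26], [12.9, 141.05], [-63.56, 243.56], [4.71, 150.69], [-161.64, 161.64]. Speed limits (degrees/s): [159.86, 159.86, 180, 180, 180, 180].

### API

Orientations are given as [roll, pitch, yaw] about the fixed x, y, z axes, in that order (R = Rz(yaw) Ry(pitch) Rx(roll)).
In Python, from workcell import robot, optics, spot_in, spot_point gives the robot as it stands. The module is installed in compiled form; this text tells all that it offers. Calls block until the motion is done:
- robot.move_ptp(position, orientation): joint-space move of the TCP to a pose.
- robot.move_straight(position, ori=None, speed=0.15): straight line of the TCP; ori=None keeps the orientation; speed is the mean speed in m/s.
- robot.set_joints(angles): joint-space move.
- robot.let_go() and robot.close(force=None): open the fingers fully, or close them until they stop; force is the grip in N (None keeps the last).
- robot.wait(seconds).
- robot.solve_ik(position, orientation): joint angles nearest the present ones, or None.
- optics.read_camera(name): name is "scene" or "side" or "wrist"; returns the picture (400x640x3 uint8, red, green, blue); there is no depth.
- optics.get_calibration(name): a dict with "K" (3x3 intrinsics, pixels), "dist_coeffs" ([k1, k2, p1, p2, k3] as OpenCV has them; the pictures are not rectified), "origin" and "rotation" of the camera in the world; the wrist camera has in their place "hand_eye" (4x4, takes a point from camera to tool coordinates, whose origin is the TCP and whose axes are the flange's). Camera axes: x right, y up, looking along -z (the intrinsics and any distortion apply to the point x, -y, -z); pixel columns grow to the right and rows downward; lengths in m; the calibration is good to about 2 mm. A picture is of the moment at which its call begins: read the wrist's pose just before it. get_calibration takes no time and is no camera call.
A pose or a line that the arm cannot do raises robot.PlanningError and nothing moves.
- robot.hand_in(): hands the job in; it is judged then, once.
Trained networks look in the newest picture that a camera, given by its name, has taken for a name from the list of things; names that differ only in an ending like _2 or _b are one class to them, and where a whole thing is asked for, a point or a joint stands for the part that bears it (a point fixed in the world has none). Each returns a list of dicts, best first, with "p" (0 to 1); they miss things now and then, are a little off and sometimes report something else, mostly with a low value. They report only what shows in the picture. A call takes as long as a camera call.
- spot_in(camera, target): "point" ([row, column] in pixels, amid what is visible of it).
- spot_point(camera, target): "point" ([row, column] in pixels: a listed point, or the origin of a listed thing).
Readings, each from a call of its own:
- robot.current_clock(): time.
- robot.current_qpos(): joint angles.
- robot.current_qvel(): joint speeds.
- robot.current_joint_efforts(): joint torques, N m.
- robot.current_tcp_pos(): TCP position.
- robot.current_eef_rot(): TCP orientation.
- robot.current_ft_force(): force on the tool from outside, world axes, zero at the start.
- robot.current_wrist_torque(): the same for the moment, N m.
- robot.current_grip_width(): opening from 0.0 (shut) to 1.0 (fully open).
- robot.current_finger_force(): force on a finger pad.
Only numpy, scipy, OpenCV 4.12 (cv2) and the standard library are available. Lean on these libraries where they do the work, as an engineer would, in place of code of your own. Each camera call takes 0.05 s, during which the arm holds its last target. There are 200 camera calls.

### The job

Pick up the sample tray by its handle and hang it on the mounting plate on the side of the low sampling unit: pass both screw heads through the big ends of the keyholes, then slide the tray straight down until it sits fully home on the screws and the spring catch has snapped out above its top edge. The mounting plate's height is not known exactly, so feel for the screws and press gently, never with 25 N or more on the unit. Keep the tray upright, let go of it at the end, and leave the other things on the bench alone.

Things in the scene. Friction and masses are not known exactly. Their poses are not given: they have to be found in the camera images.
- tray_grip (a point): Centre of the black upright bow handle of the light-grey sample tray, 82 mm above the tray's underside. The bar is flat-sided, 16 mm wide (y), 20 mm deep (x), 60 mm tall (z), held 36 mm clear of the back plate by a 10 mm tall post at each end. Axes: z up, y along the plate's width, x from the pan to the back plate (when hung, into the unit). The plate's rear face is 50 mm from here along +x.
- tray: The loose sample tray, 0.28 to 0.48 kg, standing upright on the bench at the start; axes as tray_grip, origin at the foot of the back plate's rear face. Back plate 150 mm wide (y), 115 mm tall, 4 mm thick; at its foot a pan of the same width reaches 100 mm towards -x, walls 22 mm tall.
- tray_holes (a point): Point on the rear face of the tray's plate midway between the centres of the big ends of its two keyholes: 75 mm above the underside, from tray_grip 50 mm along +x and 7 mm down; same axes. Keyholes at y = -45 and +45 mm: an octagonal hole 14.4 mm across flats with a slot 8 mm wide running up from it, ending 17 mm above the hole's centre.
- rail_mark (a point): Index point of the aluminium mounting plate (130 x 118 x 4 mm) on the unit's side: on the plate's front, at its middle, level with the red index lines, 135 mm above the bench; z up, y along the plate, x straight into the unit. The plate is clamped in height slots, so its two screws and catch sit somewhere from 3 to 17 mm above this point; where is not measured and must be felt for or seen.
- unit: The low dark-grey sampling unit, fixed: 300 mm wide (y), 220 deep (x), 192 tall, origin under its centre, axes as rail_mark; rail_mark is at x = -114, y = +30. Screws at y = -45 and +45 mm from rail_mark: shank 6 mm thick, 6.5 mm long, then a brass head 12 mm across, 3 mm thick, front edge chamfered 0.8. Tray home: tray_holes 14 mm below the true screw height, up to 2.5 mm play in x. At y = -103, 120 up, a nipple stands 22 mm out.
- catch (a joint): Spring catch: steel tongue 12 mm wide, 7 mm tall in the mounting plate, its centre 30.7 mm straight above the midpoint of the screws. 0 = fully out (5 mm proud), 0.005 = pushed flush by the tray's plate above its home position; 4 N to start, 6.5 N flush. It presses the plate outwards on the screw heads, so the tray may not slide down by its weight alone, and snaps out over the plate's top edge (1 mm clear) when the tray is home.
- sample_cup: White open sample cup, 52 mm across, 50 mm tall, on the bench; leave alone. Origin at the centre of its underside.
- sample_jar: Amber jar with red lid, 68 mm across, 85 mm tall, on the white pad; leave alone. Origin at the centre of its underside.
- beaker: Glass beaker, 84 mm across, 100 mm tall, on the white pad; leave alone. Origin at the centre of its underside.
- solvent_bottle: Amber bottle with white cap, 72 mm across, 170 mm tall; leave alone. Origin at the centre of its underside.
- vial_rack: Blue rack of vials, 70 x 130 x 60 mm; leave alone. Origin at the centre of its underside.
- syringe: Plastic syringe lying on the bench, about 140 mm long, 24 mm high; leave alone. Origin under its middle.
- driver: Screwdriver with red handle lying on the bench; leave alone. Origin under its middle.

How it is judged:
By the outcome, as a careful person would: the job done as asked, in the order asked, and still so for the second after the job is handed in, with the robot touching nothing.
It also fails if it takes over 72 s, if anything falls off the work surface, if the arm or the gripper's body presses on something with over 40 N, if the wrist force passes 120 N, or if a joint passes its speed limit or range.

## Working session

There is one attempt and no reset: what is moved stays moved. The work goes in short steps, each a Python script; the robot and the scene stay as the last script left them, time stands still between calls to the robot, and variables do not carry over. Pictures are saved under pics/ and viewed, at most 10 in all, crops included, and the job is handed in when it is done.

```bash
mkdir -p pics; cat > h.py <<'E'
import numpy as np, cv2
from scipy.spatial.transform import Rotation as R
from workcell import robot, optics, spot_in, spot_point
def cam(name, pose=None):
    c=optics.get_calibration(name)
    if name=="wrist":
        p,o=pose if pose else (robot.current_tcp_pos(),robot.current_eef_rot())
        T=np.eye(4);T[:3,:3]=R.from_euler('xyz',o,degrees=True).as_matrix();T[:3,3]=p
        T=T@np.array(c["hand_eye"]);return c,T[:3,3],T[:3,:3]
    return c,np.array(c["origin"]),np.array(c["rotation"])
def ray(name,px,pose=None):
    c,o,r=cam(name,pose)
    u=cv2.undistortPoints(np.array([[[px[1],px[0]]]],float),np.array(c["K"]),np.array(c["dist_coeffs"]))[0,0]
    d=r@np.array([u[0],-u[1],-1]);return o,d/np.linalg.norm(d)
def atz(name,px,z,pose=None):
    o,d=ray(name,px,pose);return o+d*(z-o[2])/d[2]
def tri(rays):
    A=np.zeros((3,3));b=np.zeros(3)
    for o,d in rays:
        P=np.eye(3)-np.outer(d,d);A+=P;b+=P@o
    x=np.linalg.solve(A,b);return x,[round(1e3*np.linalg.norm((np.eye(3)-np.outer(d,d))@(x-o)),1) for o,d in rays]
def proj(name,X,pose=None):
    c,o,r=cam(name,pose);p=(np.atleast_2d(X)-o)@r;p=p*[1,-1,-1]
    return cv2.projectPoints(p,np.zeros(3),np.zeros(3),np.array(c["K"]),np.array(c["dist_coeffs"]))[0][:,0]
def save(img,n): cv2.imwrite(f"pics/{n}.png",img[:,:,::-1])
E
python3 - <<'E'
from h import *
ims={}
for n in("scene","side","wrist"):
    ims[n]=optics.read_camera(n);save(ims[n],n+"0")
    print(n,cam(n)[1].round(3),(-cam(n)[2][:,2]).round(2))
for t in("tray_grip","tray_holes","tray","rail_mark","unit","catch","sample_cup","sample_jar","beaker","solvent_bottle","vial_rack","syringe","driver"):
    rs=[]
    for n in("scene","side"):
        r=spot_point(n,t)
        print(t,n,[(np.round(q["point"]).astype(int).tolist(),round(q["p"],2)) for q in r[:2]])
        if r: rs.append(ray(n,r[0]["point"]))
    if len(rs)==2: print("   ",tri(rs))
print(robot.current_clock())
a=np.vstack([ims["scene"],ims["side"]]);
E
```

```text
Traceback (most recent call last):
IndexError: too many indices for array: array is 1-dimensional, but 2 were indexed
```

```bash
python3 -c "
from h import *
print(optics.get_calibration('scene'),optics.get_calibration('wrist'))"
```

```text
{'K': array([[410.30752384,   0.        , 318.55295456],
       [  0.        , 410.30752384, 204.58255716],
       [  0.        ,   0.        ,   1.        ]]), 'dist_coeffs': array([-0.09881374,  0.        ,  0.        ,  0.        ,  0.        ]), 'origin': array([ 1.2319615 , -0.57181931,  1.18630386]), 'rotation': array([35.85445315,  0.72290269, 56.4878886 ])} {'K': array([[307.1958032 ,   0.        , 317.61231368],
       [  0.        , 307.1958032 , 202.07046539],
       [  0.        ,   0.        ,   1.        ]]), 'dist_coeffs': array([-0.00769189,  0.        ,  0.        ,  0.        ,  0.        ]), 'hand_eye': array([[-8.74428677e-04,  9.58638593e-01,  2.84624812e-01,
         8.29346537e-02],
       [ 9.99998799e-01,  1.20237825e-03, -9.77492313e-04,
        -5.18248202e-05],
       [-1.27928854e-03,  2.84623616e-01, -9.58638493e-01,
        -1.78566869e-01],
       [ 0.00000000e+00,  0.00000000e+00,  0.00000000e+00,
         1.00000000e+00]])}
```

View pics/scene0.png

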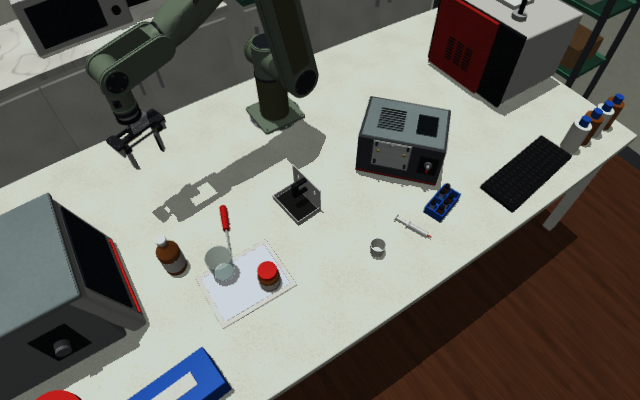

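The scene picture shows the tray near pixel (col 300, row 192) and the unit at (403, 138), its mounting plate at (390, 153). The jar, beaker, bottle and driver are left of the tray, and the cup, syringe and rack are right of it.

```bash
sed -i 's/np.array(c\["rotation"\])$/R.from_euler("xyz",c["rotation"],degrees=True).as_matrix()/' h.py
python3 - <<'E'
from h import *
ims={}
for n in("scene","side","wrist"):
    ims[n]=optics.read_camera(n);save(ims[n],n+"1")
    print(n,cam(n)[1].round(3),(-cam(n)[2][:,2]).round(2))
for t in("tray_grip","tray_holes","tray","rail_mark","unit","catch","sample_cup","sample_jar","beaker","solvent_bottle","vial_rack","syringe","driver"):
    rs=[]
    for n in("scene","side"):
        r=spot_point(n,t)
        print(t,n,[(np.round(q["point"]).astype(int).tolist(),round(q["p"],2)) for q in r[:2]])
        if r: rs.append(ray(n,r[0]["point"]))
    if len(rs)==2: print("   ",tri(rs))
print(robot.current_clock())
E
```

```text
scene [ 1.232 -0.572  1.186] [-0.49  0.31 -0.81]
side [0.123 0.764 1.01 ] [ 0.34 -0.68 -0.65]
wrist [ 0.247 -0.525  0.383] [-0.27 -0.08 -0.96]
tray_grip scene [([189, 298], 0.72), ([189, 306], 0.46)]
tray_grip side [([222, 369], 0.66)]
    (array([ 0.46336647, -0.16413603,  0.08308583]), [np.float64(1.0), np.float64(1.0)])
tray_holes scene [([187, 307], 0.59), ([204, 445], 0.41)]
tray_holes side [([235, 366], 0.76), ([273, 225], 0.3)]
    (array([ 0.45920755, -0.12973422,  0.06419554]), [np.float64(4.3), np.float64(4.3)])
tray scene [([194, 309], 0.82)]
tray side [([170, 375], 0.74), ([251, 364], 0.65)]
    (array([ 0.52114788, -0.21015382,  0.19425012]), [np.float64(55.8), np.float64(55.8)])
rail_mark scene [([153, 393], 0.8)]
rail_mark side []
unit scene [([154, 398], 0.8), ([236, 228], 0.48)]
unit side []Traceback (most recent call last):
  File "<stdin>", line 9, in <module>
ValueError: it knows: beaker, driver, rail_mark, sample_cup, sample_jar, solvent_bottle, syringe, tray, tray_grip, tray_holes, unit, vial_rack
```

```bash

python3 - <<'E'
from h import *
for n in("scene","side"): save(optics.read_camera(n),n+"2")
def best(n,t):
    r=spot_point(n,t);print(t,n,[(np.round(q["point"]).astype(int).tolist(),round(q["p"],2)) for q in r[:2]]);return r[0]["point"] if r else None
for t,z in [("tray_grip",.082),("tray_holes",.075),("tray",0),("rail_mark",.135),("unit",0),("sample_cup",0),("sample_jar",0),("beaker",0),("vial_rack",0),("syringe",0),("driver",0),("solvent_bottle",0)]:
    for n in ("scene","side"):
        p=best(n,t)
        if p is not None: print("   ",atz(n,p,z).round(4))
print(robot.current_clock())
s=cv2.imread("pics/scene2.png");d=cv2.imread("pics/side2.png")
a=cv2.resize(s[80:240,250:470],None,fx=3.6,fy=3.6,interpolation=cv2.INTER_CUBIC);cv2.imwrite("pics/crop.png",a)
E
```

```text
tray_grip scene [([192, 298], 0.95)]
    [ 0.475  -0.1703  0.082 ]
tray_grip side [([223, 369], 0.97)]
    [ 0.461  -0.1639  0.082 ]
tray_holes scene [([186, 306], 0.66), ([156, 398], 0.24)]
    [ 0.4646 -0.1317  0.075 ]
tray_holes side [([235, 367], 0.98)]
    [ 0.4507 -0.1245  0.075 ]
tray scene [([195, 303], 0.92)]
    [ 0.4414 -0.1357  0.    ]
tray side [([250, 365], 0.56)]
    [ 0.46   -0.1345  0.    ]
rail_mark scene [([152, 388], 0.88)]
    [0.539  0.1641 0.135 ]
rail_mark side []
unit scene [([157, 399], 0.63)]
    [0.4952 0.2764 0.    ]
unit side []
sample_cup scene [([254, 373], 0.63)]
    [ 0.7749 -0.0729  0.    ]
sample_cup side [([234, 254], 0.7), ([233, 363], 0.52)]
    [ 0.7911 -0.0567  0.    ]
sample_jar scene [([285, 270], 0.89)]
    [ 0.6827 -0.4103  0.    ]
sample_jar side [([179, 335], 0.61)]
    [ 0.6791 -0.4041  0.    ]
beaker scene [([271, 223], 0.6)]
    [ 0.5573 -0.5136  0.    ]
beaker side [([169, 378], 0.75)]
    [ 0.565  -0.5158  0.    ]
vial_rack scene [([205, 443], 0.61)]
    [0.7595 0.2577 0.    ]
vial_rack side [([316, 202], 0.67)]
    [0.751  0.2508 0.    ]
syringe scene [([230, 414], 0.75)]
    [0.7814 0.0994 0.    ]
syringe side [([269, 227], 0.64)]
    [0.7852 0.0929 0.    ]
driver scene [([234, 224], 0.66)]
    [ 0.4302 -0.4464  0.    ]
driver side [([194, 408], 0.72)]
    [ 0.4242 -0.4296  0.    ]
solvent_bottle scene [([265, 176], 0.64), ([152, 389], 0.33)]
    [ 0.4502 -0.6337  0.    ]
solvent_bottle side [([158, 419], 0.98)]
    [ 0.4534 -0.6386  0.    ]
2.0
```

View pics/crop.png

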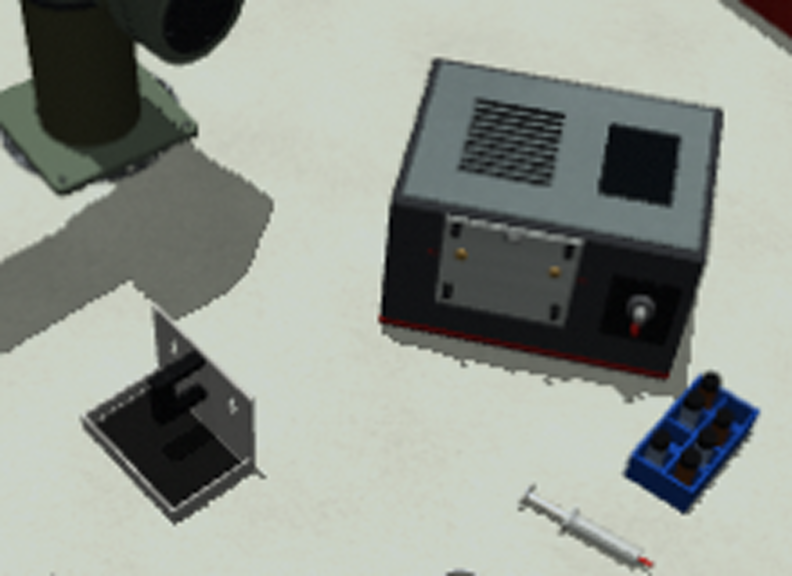

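View pics/side2.png

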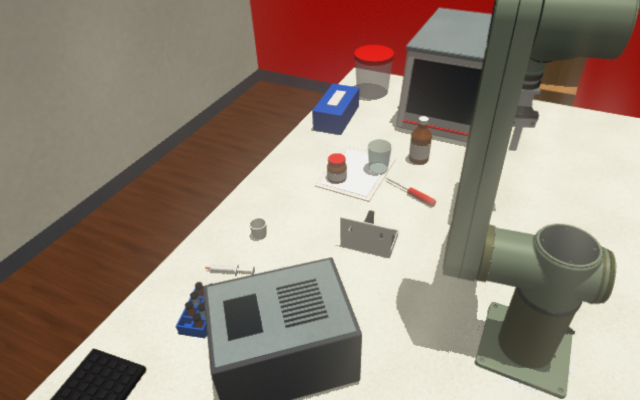

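The crop shows the unit's plate facing roughly -y, with brass screws at crop (460, 253) and (554, 271). The side view shows the rear of the tray's plate, top edge (342, 219) to (397, 232).

```bash
cat >> h.py <<'E'
def look(target,f,elev,dist):
    """TCP pose so that the wrist camera looks at target along horizontal dir f, elev deg downward; camera on the upper side."""
    f=np.array([f[0],f[1],0.])/np.hypot(*f[:2]);e=np.radians(elev)
    he=np.array(optics.get_calibration("wrist")["hand_eye"])
    v=np.cos(e)*f-np.array([0,0,np.sin(e)]);rt=np.cross(f,[0,0,1.]);up=np.cross(rt,v)
    Rc=np.column_stack([rt,up,-v]);Rt=Rc@he[:3,:3].T
    cp=np.array(target)-dist*v
    return cp-Rt@he[:3,3],R.from_matrix(Rt).as_euler('xyz',degrees=True)
E
python3 - <<'E'
from h import *
c=lambda x,y:(80+y/3.6,250+x/3.6)
P=[atz("scene",c(*q),.192)[:2] for q in [(393,195),(703,258),(436,60),(720,108)]]
print(np.round(P,3)); 
for a,b in((0,1),(2,3),(0,2),(1,3)):
    d=P[b]-P[a];print(np.degrees(np.arctan2(d[1],d[0])),np.linalg.norm(d))
A=atz("side",(219,342),.115);B=atz("side",(232,397),.115);d=A-B;print("tray",A,B,np.degrees(np.arctan2(d[1],d[0])),np.linalg.norm(d))
A=atz("scene",c(153,305),.115);B=atz("scene",c(254,402),.115);d=B-A;print("tray",A,B,np.degrees(np.arctan2(d[1],d[0])),np.linalg.norm(d))
y=np.radians(80)
for el in (20,30,40,50,60):
  for ds in (.25,.3,.35):
    for ya in (60,80,100):
      f=[np.cos(np.radians(ya)),np.sin(np.radians(ya))]
      p,o=look([.54,.165,.14],f,el,ds);s=robot.solve_ik(p,o);print(el,ds,ya,p.round(3),None if s is None else np.round(s))
E
```

```text
[[0.456 0.094]
 [0.681 0.283]
 [0.322 0.25 ]
 [0.54  0.445]]
40.064840772900666 0.2938952222358317
41.80833273039099 0.2917722068511317
130.50598944690373 0.20566791279883367
131.09069052828653 0.21457337185602146
tray [ 0.52308426 -0.11479521  0.115     ] [ 0.36746658 -0.12869198  0.115     ] 5.103019969893909 0.1562369444064049
tray [ 0.38585532 -0.136298    0.115     ] [ 0.53883811 -0.12113364  0.115     ] 5.660928779477648 0.15373252872161275
20 0.25 60 [0.509 0.112 0.132] [-41.  36. 121.  78.  91. -68.]
20 0.25 80 [0.529 0.104 0.132] [-36.  43. 102.  67. 101. -58.]
20 0.25 100 [0.551 0.104 0.132] [-28.  51.  83.  59. 114. -52.]
20 0.3 60 [0.486 0.071 0.149] [-48.  34. 121.  72.  95. -66.]
20 0.3 80 [0.521 0.058 0.149] [-40.  42. 101.  63. 105. -57.]
20 0.3 100 [0.559 0.058 0.149] [-32.  51.  79.  57. 118. -50.]
20 0.35 60 [0.462 0.03  0.166] [-55.  31. 121.  66.  98. -65.]
20 0.35 80 [0.513 0.012 0.166] [-44.  41.  99.  60. 109. -55.]
20 0.35 100 [0.567 0.012 0.166] [-34.  52.  75.  57. 121. -48.]
30 0.25 60 [0.509 0.111 0.143] [-40.  25. 123.  74.  84. -58.]
30 0.25 80 [0.529 0
[... 1485 characters left out ...]
 -29.]
50 0.35 80 [0.519 0.045 0.24 ] [-36.  13. 102.  49.  96. -35.]
50 0.35 100 [0.561 0.045 0.24 ] [-29.  28.  82.  43. 108. -40.]
60 0.25 60 [0.514 0.12  0.173] [-26.   1. 119.  52.  68. -20.]
60 0.25 80 [0.531 0.113 0.173] [-25.  13. 105.  45.  81. -30.]
60 0.25 100 [0.549 0.113 0.173] [-21.  24.  90.  39.  93. -38.]
60 0.3 60 [0.501 0.098 0.217] [-30.  -4. 118.  49.  74. -17.]
60 0.3 80 [0.526 0.089 0.217] [-28.  10. 103.  44.  86. -28.]
60 0.3 100 [0.553 0.089 0.217] [-23.  22.  87.  38.  98. -37.]
60 0.35 60 [0.489 0.076 0.26 ] [-34.  -9. 116.  47.  81. -15.]
60 0.35 80 [0.522 0.064 0.26 ] [-30.   7. 100.  43.  92. -26.]
60 0.35 100 [0.558 0.064 0.26 ] [-25.  21.  84.  38. 103. -35.]
```

```bash

python3 - <<'E'
from h import *
for i,(ya,el,ds) in enumerate([(131,35,.28),(120,25,.26)]):
    a=np.radians(ya);p,o=look([.54,.163,.145],[np.cos(a),np.sin(a)],el,ds)
    robot.move_ptp(p,o);print(p,o,robot.current_clock())
    pose=(robot.current_tcp_pos(),robot.current_eef_rot());print(pose)
    im=optics.read_camera("wrist");save(im,f"w{i}")
    for t in("rail_mark","unit","solvent_bottle")[:2]:
        print(t,[(np.round(q["point"],1).tolist(),round(q["p"],2)) for q in spot_point("wrist",t)[:2]])
    np.save(f"pose{i}.npy",np.array(pose))
E
```

```text
[0.59650956 0.09783686 0.17038335] [179.92316025 -71.53647279 131.15826846] 4.725
(array([0.59681952, 0.0966504 , 0.17094192]), array([179.84421263, -71.48018813, 131.13257609]))
rail_mark [([219.3, 329.9], 0.69)]
unit [([242.6, 341.8], 0.8)]
[0.57558308 0.10181335 0.14696415] [179.73678382 -81.60286818 120.30442534] 5.1667
(array([0.56901862, 0.10224492, 0.14233059]), array([-173.89445258,  -82.46309298,  113.82249835]))
rail_mark [([217.0, 337.1], 0.94)]
unit []
```

```bash

python3 - <<'E'
from h import *
robot.wait(.3);print(robot.current_tcp_pos(),robot.current_eef_rot(),robot.current_qvel())
pose=(robot.current_tcp_pos(),robot.current_eef_rot());np.save("pose1.npy",np.array(pose))
im=optics.read_camera("wrist");save(im,"w1b");print(spot_point("wrist","rail_mark")[:1],robot.current_ft_force())
E
python3 -c "
import cv2,numpy as np
a=cv2.imread('pics/w0.png');b=cv2.imread('pics/w1b.png')
cv2.imwrite('pics/ww.png',np.hstack([a[60:360,120:520],b[60:360,120:520]]))"
```

```text
[0.57690385 0.10179491 0.14790445] [178.64492239 -81.38924231 121.44457595] [-1.75879287e-01  3.94875120e-01  1.09937698e+00 -1.77131700e-05
  8.09169341e-02 -5.80487109e-02]
[{'point': [217.7, 329.5], 'p': 0.73}] [-0.1115126  -0.52945256  0.25967665]
```

View pics/ww.png

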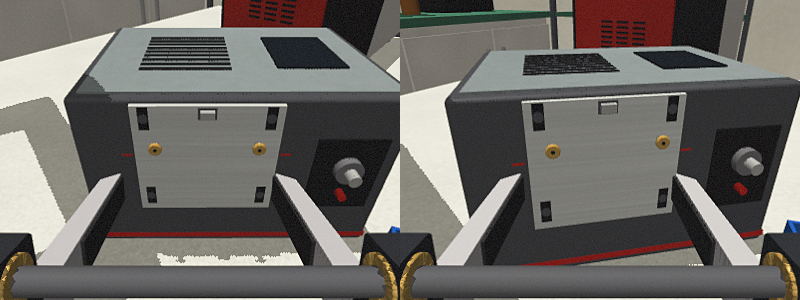

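Both wrist views show the plate square on. In w0 the screws are at about (275, 209) and (379, 209) full-frame, level with or just above the short red lines (near row 215), and the catch is at (328, 173).

```bash
cat > fit.py <<'E'
from h import *
from scipy.optimize import least_squares
obs=[]
for i,f in enumerate(("w0","w1b")):
    im=cv2.imread(f"pics/{f}.png");hsv=cv2.cvtColor(im,cv2.COLOR_BGR2HSV).astype(int)
    pose=np.load(f"pose{i}.npy");roi=np.zeros((400,640),bool);roi[150:250,210:440]=1
    br=(hsv[...,0]>10)&(hsv[...,0]<32)&(hsv[...,1]>90)&(hsv[...,2]>60)&roi
    rd=((hsv[...,0]<8)|(hsv[...,0]>172))&(hsv[...,1]>110)&roi
    for nm,m in(("br",br),("rd",rd)):
        n,l,s,c=cv2.connectedComponentsWithStats(cv2.morphologyEx(m.astype(np.uint8),cv2.MORPH_CLOSE,np.ones((5,5))))
        for k in range(1,n):
            if s[k,4]>5: print(f,nm,s[k],c[k].round(1)); obs.append((i,nm,c[k],s[k]))
P=[tuple(np.load(f"pose{i}.npy")) for i in (0,1)]
S={}
for i,nm,c,s in obs: S.setdefault((i,nm),[]).append(c)
for k in S: S[k]=sorted(S[k],key=lambda c:c[0])
def model(v):
    x,y,yaw,dz,lw,bz=v;a=np.radians(yaw);F=np.array([np.cos(a),np.sin(a),0]);L=np.array([-F[1],F[0],0]);o=np.array([x,y,.135+bz])
    sc=[o-.0085*F+s*.045*L+[0,0,dz] for s in(1,-1)]
    rd=[o+.004*F+s*lw*L for s in(1,-1)]
    return sc,rd
def res(v):
    sc,rd=model(v);r=[]
    for i in(0,1):
        r.append(proj("wrist",sc,P[i])-np.array(S[i,"br"]))
        if len(S.get((i,"rd"),[]))==2: r.append(proj("wrist",rd,P[i])-np.array(S[i,"rd"]))
    return np.concatenate(r).ravel()
if __name__=="__main__":
    q=least_squares(res,[.54,.163,131,.01,.07,0]);print("x y yaw dz lw bz",q.x.round(4));print(q.fun.round(1))
E
python3 fit.py
```

```text
w0 br [268 203  14  13 135] [274.4 208.7]
w0 br [372 203  14  12 134] [378.7 208.5]
w0 rd [241 213  12   4  27] [247.1 214.6]
w0 rd [400 213  11   3  32] [405.2 214. ]
w1b br [376 195  14  14 155] [382.3 201.6]
w1b br [265 204  15  15 176] [272.2 210.7]
w1b rd [401 208  10   3  30] [405.5 209. ]
w1b rd [232 223  13   3  38] [237.8 224. ]
x y yaw dz lw bz [ 5.513000e-01  1.608000e-01  1.311029e+02  1.560000e-02  7.310000e-02
 -1.400000e-03]
[ 0.1 -0.   0.2  0.  -0.2 -0.3 -0.1  0.1  0.2  0.   0.2 -0.  -0.1  0.
 -0.3  0.1]
```

```bash

python3 - <<'E'
from h import *
print(robot.solve_ik([.585,.12,.16],[180,0,-49]),robot.solve_ik([.585,.12,.16],[180,0,131]))
p,o=look([.55,.162,.145],[np.cos(2.286),np.sin(2.286)],35,.36);robot.move_straight(p,o,speed=.3)
robot.move_ptp([.468,-.167,.21],[180,0,-84.5]);robot.wait(.3)
print(robot.current_qpos(),robot.current_clock())
pose=(robot.current_tcp_pos(),robot.current_eef_rot());print(pose)
im=optics.read_camera("wrist");save(im,"t0");np.save("poset.npy",np.array(pose))
for t,z in(("tray_grip",.082),("tray_holes",.075),("tray",0)):
    for q in spot_point("wrist",t)[:2]: print(t,np.round(q["point"],1),round(q["p"],2),atz("wrist",q["point"],z,pose).round(4))
E
```

```text
[ 3.29283112e+00  1.67320978e+01  8.78187647e+01 -2.54444375e-14
  7.54491375e+01  1.42292831e+02] [  3.29283112  16.7320978   87.81876468   0.          75.44913752
 -37.70716888]
[-2.96237419e+01  2.04696460e+00  9.87047642e+01  2.27479682e-03
  7.92589123e+01  1.44869719e+02] 9.325
(array([ 0.468101  , -0.1669983 ,  0.20992439]), array([ 1.79992583e+02,  7.95109132e-03, -8.44938860e+01]))
tray_grip [184.5 324.6] 0.75 [ 0.4619 -0.1791  0.082 ]
tray_holes [228.9 322.9] 0.66 [ 0.4584 -0.1278  0.075 ]
tray [209.3 325.8] 0.85 [ 0.4531 -0.1267  0.    ]
```

View pics/t0.png

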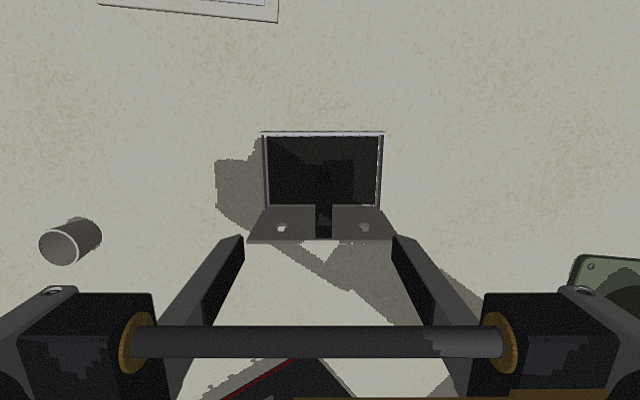

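The tray is seen from above: plate top edge from (246, 241) to (397, 241), pan above it in the image, and handle at col 324. The network's tray_grip at (184, 325) is too high, since the handle spans rows 203–238.

```bash

python3 - <<'E'
from h import *
pose=tuple(np.load("poset.npy"))
A=atz("wrist",(241.5,246),.115,pose);B=atz("wrist",(241,397.5),.115,pose);d=A-B
yaw=np.degrees(np.arctan2(d[1],d[0]));print(A,B,np.linalg.norm(d),yaw)
C=atz("wrist",(132,261),.022,pose);D=atz("wrist",(131.5,385),.022,pose);e=C-D;print(C,D,np.linalg.norm(e),np.degrees(np.arctan2(e[1],e[0])))
f=np.array([-d[1],d[0],0])/np.linalg.norm(d);print("grip",(A+B)/2-.048*f,"from pan",(C+D)/2+.05*f)
# bar top end at z=.112: rows ~
print([atz("wrist",(r,323.5),.112,pose).round(4) for r in (204,214,238)])
E
```

```text
[ 0.53318867 -0.12334382  0.115     ] [ 0.38765655 -0.13777326  0.115     ] 0.14624571361518546 5.662342260989328
[ 0.5393518  -0.22061301  0.022     ] [ 0.39548523 -0.23493657  0.022     ] 0.14457785180484933 5.685713758481033
grip [ 0.46515857 -0.17832433  0.115     ] from pan [ 0.46248523 -0.17801876  0.022     ]
[array([ 0.4624, -0.1672,  0.112 ]), array([ 0.4614, -0.1573,  0.112 ]), array([ 0.4589, -0.1328,  0.112 ])]
```

```bash

python3 - <<'E'
from h import *
pose=tuple(np.load("poset.npy"));im=cv2.imread("pics/t0.png")
a=np.radians(95.66);f=np.array([np.cos(a),np.sin(a),0]);l=np.array([-f[1],f[0],0]);g=np.array([.464,-.1765,.082])
big=cv2.resize(im[120:260,230:410],None,fx=4,fy=4,interpolation=cv2.INTER_NEAREST);big=np.clip((big/255.)**.45*255,0,255).astype(np.uint8)
pts=[g+.01*sx*f+.008*sy*l+[0,0,.03] for sx,sy in((-1,-1),(-1,1),(1,1),(1,-1))]
pts2=[g+x*f+.075*sy*l+[0,0,.033] for x,sy in((.046,-1),(.046,1),(.05,1),(.05,-1))]
for P,c in((pts,(0,0,255)),(pts2,(0,255,0))):
    q=((proj("wrist",np.array(P),pose)+.5-[230,120])*4).astype(np.int32);cv2.polylines(big,[q],True,c,1)
cv2.imwrite("pics/t0z.png",big)
E
```

```text
(no output)
```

View pics/t0z.png

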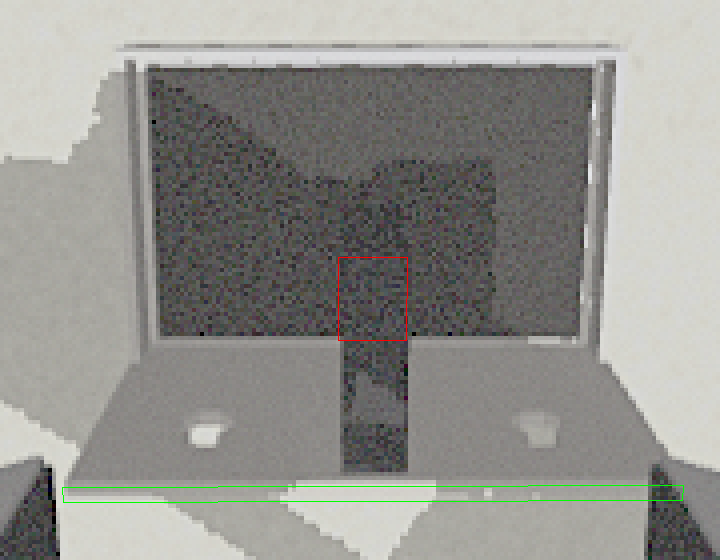

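The overlay sits about 3 px too far towards the plate side, so the grip is near (0.4635, -0.179). The yaw matches.

```bash

python3 - <<'E'
from h import *
g=np.array([.4635,-.179]);o=[180,0,-84.34]
robot.move_straight([*g,.12],o,speed=.15)
robot.move_straight([*g,.063],o,speed=.1);robot.wait(.2)
print("ft",robot.current_ft_force(),robot.current_tcp_pos())
robot.close(45);robot.wait(.2)
print("w",robot.current_grip_width(),robot.current_finger_force(),robot.current_ft_force(),robot.current_tcp_pos(),robot.current_eef_rot())
robot.move_straight([*g,.085],speed=.08);robot.wait(.2)
print("ft",robot.current_ft_force(),robot.current_wrist_torque(),robot.current_tcp_pos(),robot.current_clock())
im=optics.read_camera("wrist");save(im,"g0")
E
```

```text
ft [-0.78467612 -0.80277555  0.1762531 ] [ 0.46423551 -0.17943713  0.06390734]
w 0.16634970463723217 44.999213218688965 [ 0.75258998 -0.12101992  0.37814046] [ 0.46358399 -0.17903429  0.06300215] [-1.79991097e+02 -5.11455054e-03 -8.43378585e+01]
ft [ 0.39006461  0.41018948 -2.98492492] [ 0.04179207 -0.03049789 -0.02328376] [ 0.46296539 -0.17867419  0.08440257] 13.2
```

View pics/g0.png

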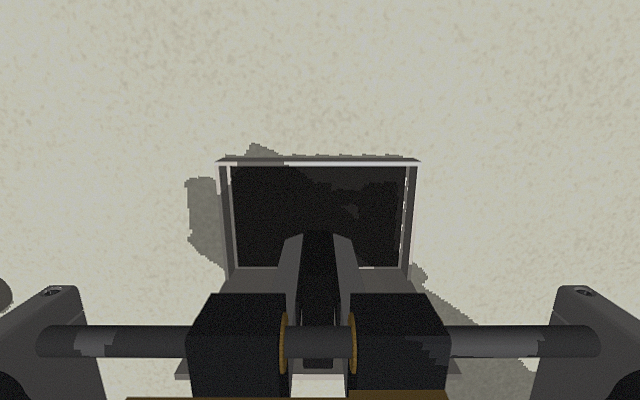

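The handle is between the fingers and the tray is up and level. The pan's front edge runs from (216, 158) to (420, 158).

```bash

python3 - <<'E'
from h import *
p=robot.current_tcp_pos();o=robot.current_eef_rot();pose=(p,o)
a=np.radians(o[2]+180);f=np.array([np.cos(a),np.sin(a),0]);l=np.array([-f[1],f[0],0]);g=np.array(p)+[0,0,.019]
im=cv2.imread("pics/g0.png").astype(int).sum(2)
for r in (163,200,240): print(r, im[r,210:240].tolist(), im[r,400:426].tolist())
print(im[150:170,320].tolist(), im[255:275,260].tolist())
for nm,dx,dz in(("front top outer",-.054,-.06),("front -50",-.05,-.06),("back z pan",.046,-.06)):
    print(nm,proj("wrist",np.array([g+dx*f+s*.075*l+[0,0,dz] for s in(1,-1)]),pose).round(1).tolist())
E
```

```text
163 [573, 564, 561, 568, 554, 577, 586, 584, 561, 558, 560, 558, 563, 560, 564, 562, 554, 569, 558, 561, 573, 567, 564, 568, 573, 574, 608, 352, 300, 317] [589, 591, 600, 592, 597, 588, 587, 589, 584, 586, 585, 591, 581, 591, 588, 587, 597, 587, 592, 578, 595, 583, 566, 552, 562, 560]
200 [324, 332, 322, 338, 322, 321, 342, 328, 318, 305, 310, 255, 181, 165, 171, 184, 194, 162, 159, 263, 319, 331, 222, 77, 76, 73, 62, 62, 42, 81] [112, 101, 97, 159, 307, 310, 287, 175, 180, 181, 184, 178, 185, 142, 357, 593, 564, 567, 559, 559, 560, 564, 555, 557, 555, 560]
240 [328, 327, 326, 324, 312, 308, 320, 322, 319, 313, 317, 316, 295, 300, 321, 216, 182, 175, 178, 185, 187, 154, 214, 302, 312, 295, 126, 51, 42, 58] [295, 323, 317, 207, 170, 185, 182, 186, 176, 156, 232, 577, 548, 544, 543, 572, 578, 576, 558, 560, 557, 564, 556, 566, 565, 567]
[562, 553, 560, 575, 488, 287, 331, 293, 202, 218, 187, 360, 554, 598, 589, 523, 266, 84, 112, 100] [79, 85, 85, 67, 65, 79, 69, 64, 69, 52, 36, 126, 271, 289, 204, 219, 222, 210, 230, 221]
front top outer [[422.4, 154.0], [212.0, 154.2]]
front -50 [[421.8, 159.6], [212.6, 159.8]]
back z pan [[410.4, 278.5], [224.3, 278.8]]
```

```bash
cat > c.py <<'E'
from h import *
YAW=131.1;a=np.radians(YAW);F=np.array([np.cos(a),np.sin(a),0]);L=np.array([-F[1],F[0],0]);O=[180,0,YAW-180]
RM=np.array([.5513,.1608,0])+.0006*L
def tcp(d,y,zh):
    """TCP for holes point d m before plate front, y sideways, at height zh"""
    return RM-(.05+d)*F+y*L+[0,0,zh+.007-.019]
def inv(p):
    q=np.array(p)-RM;return -(q@F)-.05, q@L, p[2]+.012
def ff(b): 
    v=np.array(robot.current_ft_force())-b;return np.array([v@F,v@L,v[2]])
E
python3 - <<'E'
from c import *
robot.move_straight([.4635,-.179,.139],speed=.15)
robot.move_straight(tcp(.06,0,.1506),O,speed=.2)
robot.move_straight(tcp(.025,0,.1506),speed=.1);robot.wait(.3)
b=np.mean([robot.current_ft_force() for _ in range(3)],0)if 1 else 0
np.save("b.npy",b);print(b,inv(robot.current_tcp_pos()),robot.current_eef_rot(),robot.current_clock())
for n in("scene","wrist"): save(optics.read_camera(n),n+"3")
s=cv2.imread("pics/scene3.png")[90:210,320:470];w=cv2.imread("pics/wrist3.png")[:,:]
cv2.imwrite("pics/pre.png",np.hstack([cv2.resize(s,(500,400)),cv2.resize(w,(300,188))[0:188].copy() if 0 else cv2.copyMakeBorder(cv2.resize(w,(300,188)),0,212,0,0,cv2.BORDER_CONSTANT)]))
for d in np.arange(.024,.007,-.001):
    robot.move_straight(tcp(d,0,.1506),speed=.02);v=ff(b);print(round(d*1e3,1),np.round(1e3*np.array(inv(robot.current_tcp_pos())),1),v.round(1))
    if v[0]<-4: break
print(robot.current_clock())
E
```

```text
[-0.30905559 -0.29178465 -3.58190566] (np.float64(0.025443764203702743), np.float64(-1.8738376843620507e-05), np.float64(0.15061492429540718)) [-1.79994313e+02 -1.44344751e-02 -4.89264180e+01] 16.2167
24.0 [ 24.    0.  150.5] [-0.2 -1.   0.8]
23.0 [ 22.9   0.  150.6] [-1.   0.1 -0. ]
22.0 [ 21.9  -0.  150.6] [-0.1  0.1  1. ]
21.0 [ 20.9   0.  150.6] [ 0.3 -1.2  0.4]
20.0 [ 19.9   0.  150.6] [ 0.4 -0.2  0.7]
19.0 [ 18.9  -0.  150.6] [ 0.5 -0.2  0.5]
18.0 [ 17.9   0.  150.6] [-0.3 -1.1  0.4]
17.0 [ 16.9  -0.  150.6] [-0.4  0.   0.9]
16.0 [ 15.9   0.  150.6] [ 0.7 -0.3  1.3]
15.0 [ 14.9  -0.  150.6] [-0.3  0.2  0.5]
14.0 [ 13.9   0.  150.6] [-0.2  0.   0.9]
13.0 [ 12.9  -0.  150.6] [ 0.1 -0.   0.6]
12.0 [ 11.9  -0.  150.6] [ 0.4 -1.4  1.1]
11.0 [ 10.9  -0.  150.6] [0.5 0.1 1. ]
10.0 [  9.9   0.  150.6] [ 0.2 -0.9 -0.1]
9.0 [  9.   -0.  150.6] [ 0.5 -0.   0.4]
8.0 [  7.9  -0.  150.6] [-0.1 -0.3  0.5]
20.5667
```

View pics/pre.png

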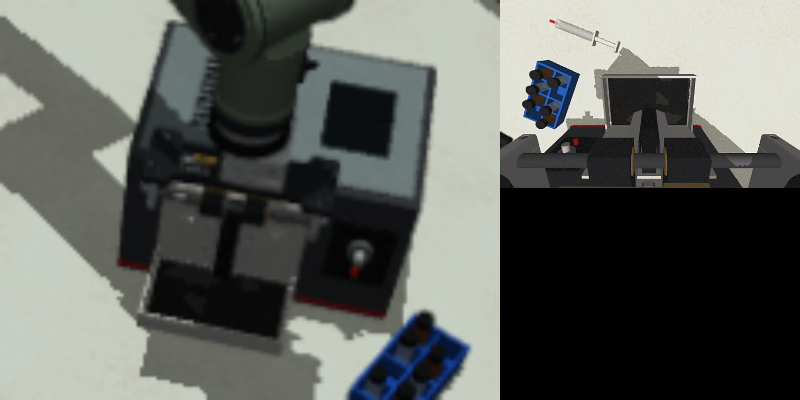

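The tray hangs level in front of the plate, with nothing touching. I'll keep feeling inward.

```bash
python3 - <<'E'
from c import *
b=np.load("b.npy")
for d in np.arange(.007,-.020,-.001):
    robot.move_straight(tcp(d,0,.1506),speed=.03);v=ff(b);print(round(d*1e3,1),np.round(1e3*np.array(inv(robot.current_tcp_pos())),1),v.round(1))
    if v[0]<-3.5: break
robot.wait(.2);print(ff(b),robot.current_wrist_torque(),robot.current_clock())
E
```

```text
7.0 [  7.1  -0.  150.7] [-0.2 -0.4  0.1]
6.0 [  7.1  -0.  150.7] [-4.4  0.4 -1.3]
[-3.15484564  0.01044095 -1.41364097] [-0.50026299 -0.53489476  0.01921116] 21.2667
```

```bash
python3 - <<'E'
from c import *
b=np.load("b.npy")
for d in np.arange(.0055,-.012,-.0005):
    robot.move_straight(tcp(d,0,.1506),speed=.02);v=ff(b);print(round(d*1e3,1),np.round(1e3*np.array(inv(robot.current_tcp_pos())),1),v.round(1),np.round(np.array(robot.current_wrist_torque())@L,2))
    if v[0]<-9: break
print(robot.current_eef_rot(),robot.current_clock())
E
```

```text
5.5 [ 5.700e+00 -1.000e-01  1.507e+02] [-4.3 -0.3  0.6] 0.79
5.0 [  5.1  -0.  150.7] [-4.8 -0.1  0.3] 0.8
4.5 [  4.7  -0.  150.7] [-5.2 -0.7  0.2] 0.83
4.0 [ 4.300e+00 -1.000e-01  1.507e+02] [-4.5 -0.8 -0.9] 0.88
3.5 [ 3.900e+00 -1.000e-01  1.507e+02] [-6.  -1.1 -0.5] 0.91
3.0 [ 3.500e+00 -1.000e-01  1.507e+02] [-6.4  0.3 -1.1] 0.99
2.5 [ 3.100e+00 -1.000e-01  1.507e+02] [-6.1  0.  -1.1] 1.0
2.0 [ 2.700e+00 -1.000e-01  1.507e+02] [-6.1  0.1 -0.3] 1.01
1.5 [  2.3  -0.  150.7] [-6.3 -0.4 -1.1] 1.05
1.0 [ 2.200e+00 -1.000e-01  1.508e+02] [-7.3 -0.8 -1.5] 1.25
0.5 [  2.2  -0.2 150.9] [-8.1 -1.2 -1.4] 1.38
-0.0 [  2.2  -0.2 150.9] [-10.1  -0.3  -1.6] 1.59
[-179.95397522   -0.24380943  -48.89685267] 24.2667
```

The plate moved in by the catch's whole 4.9 mm travel at 4 to 6.5 N, so both heads are through. Next I slide it down.

```bash
python3 - <<'E'
from c import *
b=np.load("b.npy");D=.0017
robot.move_straight(tcp(D,0,.1506),O,speed=.02)
for z in np.arange(.1496,.128,-.001):
    robot.move_straight(tcp(D,0,z),speed=.02);v=ff(b);print(round(z*1e3,1),np.round(1e3*np.array(inv(robot.current_tcp_pos())),1),v.round(1))
    if abs(v[2])>9 or abs(v[1])>6 or abs(v[0])>12: break
print(robot.current_eef_rot(),robot.current_clock())
E
```

```text
149.6 [  2.6  -0.2 150.3] [-6.  -0.1  2.1]
148.6 [  2.7  -0.4 149.7] [-6.8  0.3  2.6]
147.6 [  2.8  -0.6 148.9] [-6.4 -0.5  3.1]
146.6 [  2.8  -0.8 148. ] [-6.3  0.5  2.8]
145.6 [  2.9  -0.9 147.1] [-5.7 -0.3  2.7]
144.6 [  2.8  -1.  146.1] [-6.8 -0.7  3. ]
143.6 [  2.9  -1.  145.1] [-6.2 -0.6  2.9]
142.6 [  2.9  -1.1 144.1] [-6.  -2.1  2.5]
141.6 [  2.9  -1.1 143.2] [-6.6 -1.   3.1]
140.6 [  2.9  -1.2 142.2] [-4.8 -0.2  3.3]
139.6 [  2.9  -1.2 141.2] [-6.8 -0.7  3.3]
138.6 [  2.9  -1.2 140.2] [-6.5 -1.3  2.8]
137.6 [  2.9  -1.2 139.2] [-5.8 -0.6  3. ]
136.6 [  2.8  -1.2 138.2] [-5.7 -1.6  3.1]
135.6 [  2.1  -0.8 136.5] [-5.5 -1.9  2.5]
134.6 [  2.1  -0.7 135.5] [-4.7 -0.3  4.4]
133.6 [  2.1  -0.8 135.3] [-3.4  0.4  8.9]
132.6 [  2.1  -0.8 135.2] [-3.   1.4 12.8]
[-1.79893439e+02 -6.29982460e-02 -4.88869292e+01] 29.0167
```

```bash
python3 - <<'E'
from c import *
b=np.load("b.npy")
robot.move_straight(tcp(.0022,-.0006,.1348),O,speed=.02);robot.wait(.2);print("relaxed",np.round(1e3*np.array(inv(robot.current_tcp_pos())),1),ff(b))
for z in (.1358,.1368,.1378):
    robot.move_straight(tcp(.0022,-.0006,z),speed=.02);robot.wait(.1);print(z,np.round(1e3*np.array(inv(robot.current_tcp_pos())),1),ff(b).round(1))
robot.move_straight(tcp(.0022,-.0006,.1345),speed=.02);robot.wait(.2);print("down",np.round(1e3*np.array(inv(robot.current_tcp_pos())),1),ff(b).round(1),robot.current_clock())
E
```

```text
relaxed [  2.1  -0.8 135.4] [-2.59313498  0.45309209  9.07470044]
0.1358 [  2.1  -0.7 135.5] [-2.8 -0.7  4.4]
0.1368 [  2.1  -0.4 136. ] [-4.4 -2.3 -1.2]
0.1378 [  2.   0. 137.] [-4.  -0.5 -3.2]
down [  2.1  -0.6 135.4] [-1.5  2.5  8.4] 31.05
```

```bash
python3 - <<'E'
from c import *
robot.move_straight(tcp(.0022,-.0006,.1352),speed=.02);robot.wait(.1)
robot.let_go();robot.wait(.3);p=np.array(robot.current_tcp_pos());print(robot.current_ft_force())
robot.move_straight(p+[0,0,.08],speed=.12)
robot.move_straight(p+[0,0,.12]-.1*F,speed=.25)
q,o=look(RM+[0,0,.15],F[:2],30,.3);robot.move_straight(q+[0,0,.05]-.05*F,o,speed=.2);robot.move_straight(q,o,speed=.15);robot.wait(.3)
pose=(robot.current_tcp_pos(),robot.current_eef_rot())
im=optics.read_camera("wrist");save(im,"end");print(robot.current_clock())
# predicted catch & plate top when home
h=np.array([RM+.002*-F*0+y*L+[0,0,z] for y,z in((0,.1493+.0307),(-.075,.1753),(.075,.1753))]);print(proj("wrist",h,pose).round(0).tolist())
for n in("tray_grip","tray_holes"):
    print(n,[(np.round(k["point"],1).tolist(),round(k["p"],2)) for k in spot_point("wrist",n)[:1]])
c=cv2.imread("pics/end.png")[70:330,160:480];cv2.imwrite("pics/endc.png",cv2.resize(c,(738,600),interpolation=cv2.INTER_CUBIC))
E
```

```text
[ 0.28232308 -0.41053292 -0.56331217]Traceback (most recent call last):
  File "<stdin>", line 6, in <module>
workcell.PlanningError: the arm cannot follow that straight line within its joint ranges
```

```bash
python3 - <<'E'
from c import *
p=np.array(robot.current_tcp_pos());print(p)
robot.move_straight(p+[0,0,.09]-.05*F,speed=.25)
q,o=look(RM+[0,0,.15],F[:2],32,.34)
robot.move_ptp(q+[0,0,.1]-.06*F,o);robot.move_straight(q,o,speed=.2);robot.wait(.4)
pose=(robot.current_tcp_pos(),robot.current_eef_rot());print(pose)
im=optics.read_camera("wrist");save(im,"end");print(robot.current_clock())
h=np.array([RM-.002*F+y*L+[0,0,z] for y,z in((0,.1493+.0307),(-.075,.1753),(.075,.1753))]);print(proj("wrist",h,pose).round(0).tolist())
c=cv2.imread("pics/end.png")[70:330,160:480];cv2.imwrite("pics/endc.png",cv2.resize(c,(738,600),interpolation=cv2.INTER_CUBIC))
E
```

```text
[0.65035101 0.04639994 0.24160732]
(array([0.64197599, 0.05546817, 0.20264437]), array([179.73503484, -74.41787952, 131.37505882]))
38.3667
[[318.0, 178.0], [389.0, 182.0], [247.0, 182.0]]
```

View pics/endc.png

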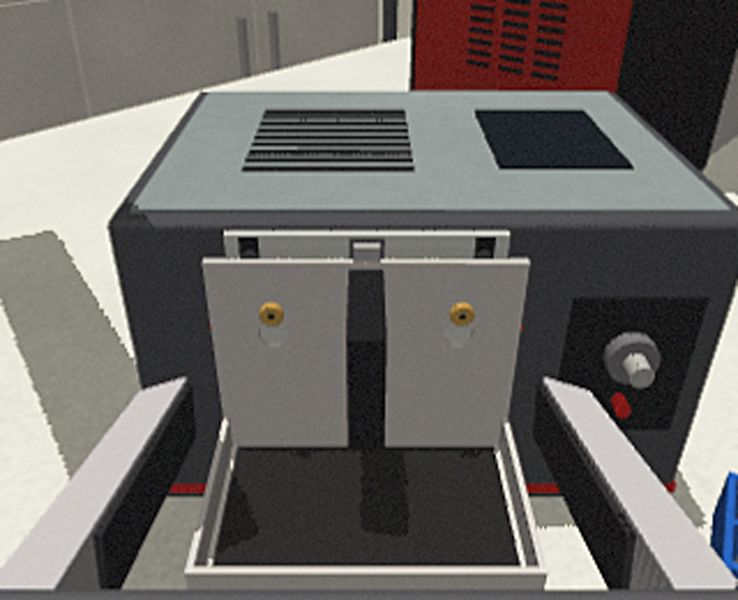

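Both heads sit in the slots at crop (271, 314) and (461, 314), above the big ends. The catch tongue is out over the tray's top edge at (367, 255), and the tray is level and free of the gripper.

```bash
python3 - <<'E'
from c import *
print(robot.current_ft_force(),robot.hand_in(),robot.current_clock())
E
```

```text
the job is handed in; nothing more can be done
the job is handed in; nothing more can be done
```

The tray hangs home on both screws with the spring catch out above its top edge; I let go of it and handed in at about 38 s, and the highest force I read at the wrist was about 13 N.

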